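# Eject a snap cap and click it onto a sample cell

### The arm

A 6-joint arm with a two-finger parallel gripper is mounted at the origin on the work surface. World frame = base frame: x ahead of the robot, y to its left, z up, the work surface at z = 0. Lengths are in m, angles in rad, forces in N, time in s.
With the tool pointing down it reaches from about 0.35 to 0.875 m from the base axis. Payload 15.5 kg.
Tool frame: the origin (TCP) lies midway between the tips of the shut fingers; the grasp point (between the pads) lies 19 mm behind it; z points along the fingers, y is the direction in which the jaws open and shut (so a half turn about z gives the same grasp; the last joint's range is limited). The gripper opens to 85 mm and grips with 20 to 120 N. Pads are 22 mm wide; open, the fingers measure 114 mm over their backs; the gripper's body (76 mm by 85 mm) begins 54 mm behind the grasp point. The pads swing forward as they close: fully open they stand 13 mm farther back than shut.
Start: joints at [-1.333, 0.494, 1.345, -0, 1.302, -0.096], TCP at [0.205, -0.591, 0.231] pointing down, gripper open.
Joint ranges: [-2.91, 2.91], [-0.82, 2.16], [0.22, 2.67], [-1.22, 4.37], [0.12, 2.79], [-3.08, 3.08]. Speed limits (rad/s): [1.89, 1.89, 2.57, 3.01, 3.01, 3.01].

### API

Orientations are given as a rotation vector (axis times angle).
In Python, from workcell import arm, vision, workorder gives the robot as it stands.
- The arm moves only by the tool apply_moves, never from a script. Its argument "deltas" is a list of rows, each a list of 3 entries, a list of its own where there are three numbers: the gripper's target within -1 to 1 (fully open at 1, half-way at 0, shut at -1), then the shift along the tool's x, y, z in mm, then the turn, a rotation vector about the tool's x, y, z in rad. In form: [[claw, [tx, ty, tz], [ax, ay, az]], ...]. A call has 1 to 12 rows; each row is the pose to reach, as a shift and turn from the pose measured when the call began, along the tool's axes at that moment; what a row does not reach only later rows make up. A row lasts 1/12 s, in which the tool goes at most 41.7 mm and 7.16 degrees, less where a joint would pass 70% of its speed; a pose out of reach is approached as far as the arm can. A call with a gripper value outside its range is refused whole. The fingers move at their own pace and stop on an object; the grip force is fixed at half the most. Time passes only in rows, so rows that repeat a pose let the fingers close. It gives the time, the measured TCP pose, the force and the opening at its end, in the units of the state.
- arm.read_state(): the state, without advancing time (a new reading comes with each control period).
- vision.snapshot(name): name is "side" or "top" or "wrist"; returns the picture (400x640x3 uint8, red, green, blue); there is no depth.
- vision.camera_params(name): a dict with "fx", "fy", "cx", "cy" (pixels), "pose" (4x4, takes a point from camera to world coordinates). Camera axes: x right, y down, z forward; pixel columns grow to the right and rows downward; lengths in m; the calibration is good to about 2 mm. A picture is of the moment at which its call begins: read the wrist's pose just before it. camera_params takes no time and is no camera call; for the wrist camera it gives the pose at the moment of the call.
- workorder.finish_job(): hands the job in, once; it reports no verdict.
The state is a dict: "time": time; "joints": joint angles; "joint_vel": joint speeds; "joint_torque": joint torques, N m; "position": TCP position; "ee_rot": TCP orientation; "wrist_force": force on the tool from outside, world axes, zero at the start; "ft_torque": the same for the moment, N m; "opening": finger opening in m.
Only numpy, scipy, OpenCV 4.12 (cv2) and the standard library are available. Lean on these libraries where they do the work, as an engineer would, in place of code of your own. Each camera call takes 0.05 s, during which the arm holds its last target. There are 200 camera calls.

### The job

Push the upright thumb tab at the rear of the cap magazine all the way so that its spring ejector slides the steel cap out onto the open landing, then pick the cap up. Set it mouth down over the snap stud of the open sample cell, press until it clicks, and keep pressing past the click until the sprung seat is fully down. Finish still holding the cap pressed down, without letting go, and leave the other things on the bench where they are.

Things in the scene. Friction and masses are not known exactly. Their poses are not given: they have to be found in the camera images.
- magazine: fixed aluminium cap magazine. Its +x is the way the cap comes out; origin on the bench, under the stored cap. Base plate 187 x 62 mm, 10 mm thick, from x = -106 to +81 mm. From x = -30 to +22 mm a channel, 59 mm wide outside, partly roofed, top 55 mm above the bench, holds the cap so that it cannot be gripped; beyond is the open landing, no side walls
- ejector (a joint): spring slide of the magazine, in m along the magazine's +x: 0 at rest, 0.052 pushed fully in. It takes about 2 N to start and 5 N at full stroke and springs back when let go. At full stroke the cap's centre is at least 51 mm ahead of the magazine's origin
- tab (a point): centre of the top of the upright thumb tab that pushes the slide; moves with it. 58 mm above the bench. The tab is 12 mm thick along the slide, 30 mm wide, from 12 to 58 mm above the bench; at rest it is 94 mm behind the magazine's origin. Push it from behind, towards the magazine's +x, with shut fingers, or pinch it from above
- cap: round steel snap cap, 40 mm across, 33 mm high, about 90 g, open below. Origin at the centre of its mouth (underside), z up. The mouth has an inner lip 21 mm across and 4 mm thick; the bore above it is 29 mm across. At first it stands mouth down in the magazine, 10 mm above the bench
- cell: the open sample cell, fixed to the bench: aluminium flange 72 mm across and 12 mm high, body 52 mm across up to 40 mm, a sprung dark seat disc 37 mm across with its top at 52 mm, and a steel four-fingered snap stud on top. Origin on the bench on the stud's axis, z up
- stud (a point): tip of the open cell's snap stud, on its axis, 70 mm above the bench. Four sprung spindle-shaped fingers round a core swell to 25 mm across at 59 mm height and yield inward. Heights of the cap's mouth over the bench: its lip meets the fingers at 63 mm, pressing then takes 8 to 14 N, the force drops below 58 mm, clicked below 52 mm. Let go then, the cap stays hooked at about 51 mm
- seat (a joint): sprung seat disc of the open cell, in m, positive down: 0 up, 0.006 pushed fully down. It starts to yield at 1 N and takes 10 N fully down; the cap's mouth presses on it. A clicked cap that is not being pressed leaves it at about 0.001; when it is fully down the cap's mouth is 46 mm above the bench
- capped_cell: bystander: a like cell already capped, 79 mm high, loose. Origin at the centre of its underside
- dish: bystander: a low glass dish 84 mm across, 16 mm high
- weight: bystander: a steel balance weight 34 mm across, 40 mm high
- amber_bottle: bystander: an amber glass bottle 60 mm across, 130 mm high
- beaker: bystander: a glass beaker 72 mm across, 85 mm high
- jar: bystander: a glass jar 64 mm across, 75 mm high
- spatula: bystander: a spatula 180 mm long, lying flat
- landing (a point): point on the magazine's open landing where the ejected cap comes to stand (centre of its mouth, within 3 mm), 10 mm above the bench and 52 mm ahead of the magazine's origin; a 5 mm high kerb 23 mm farther on stops the cap. The walls end 30 mm before this point; both sides are free for the fingers
Things that resemble listed ones, but are neither listed nor needed, are in the scene too. What is shaped like the cell but orange is not meant.

How it is judged:
By the outcome, as a careful person would: the job done as asked, in the order asked, and still so for the second after the job is handed in, while the arm keeps its last pose, push and grip.
It also fails if it takes over 62 s, if anything falls off the work surface, if the arm or the gripper's body presses on something with over 40 N, if the wrist force passes 120 N, or if a joint passes its speed limit or range.

## Working session

There is one attempt and no reset: what is moved stays moved. The work goes in short steps, Python scripts to look and compute and a tool call to move; the robot and the scene stay as the last step left them, time stands still between calls to the robot, and variables do not carry over. Pictures are saved under pics/ and viewed, about 8 in all and at most 12, crops included, and the job is handed in when it is done.

Besides the shell and the picture viewer there is one more tool, called after "Emit:" as name([rows], argument=value, ...), one row to a line, values as JSON. apply_moves: Moves the arm, as the interface text tells. Its arguments: {"type":"object","properties":{"deltas":{"type":"array","items":{"type":"array"}}},"required":["deltas"]}

```bash
mkdir -p pics; ls; python3 - <<'E'
from workcell import arm, vision
import cv2, numpy as np
s=arm.read_state(); print({k:np.round(v,3).tolist() for k,v in s.items()})
for n in ["top","side"]:
    im=vision.snapshot(n); cv2.imwrite(f"pics/{n}0.png",im[:,:,::-1])
    p=vision.camera_params(n); print(n,p["fx"],p["cx"],p["cy"],np.round(p["pose"],3).tolist())
E
```

```text
pics
{'time': 0.0, 'joints': [-1.333, 0.494, 1.346, -0.0, 1.302, -0.096], 'joint_vel': [-0.001, -0.001, -0.002, 0.001, 0.0, -0.0], 'joint_torque': [-0.004, -88.217, -38.388, -0.0, 0.01, -0.0], 'position': [0.205, -0.59, 0.231], 'ee_rot': [-3.097, -0.522, 0.0], 'wrist_force': [0.229, 0.355, -0.317], 'ft_torque': [-0.079, 0.039, 0.005], 'opening': 0.085}
top 444.7323701070273 315.70367226457705 197.80793353609053 [[-0.017, -0.999, 0.048, 0.501], [-1.0, 0.017, 0.001, -0.023], [-0.002, -0.048, -0.999, 1.247], [0.0, 0.0, 0.0, 1.0]]
side 485.84933158027735 318.9191650359904 197.60214762639174 [[-0.87, -0.229, 0.437, -0.078], [-0.493, 0.442, -0.749, 1.075], [-0.021, -0.867, -0.497, 0.819], [0.0, 0.0, 0.0, 1.0]]
```

View pics/top0.png

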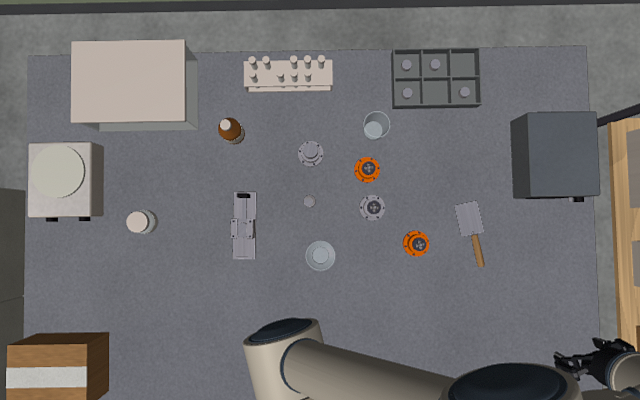

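View pics/side0.png

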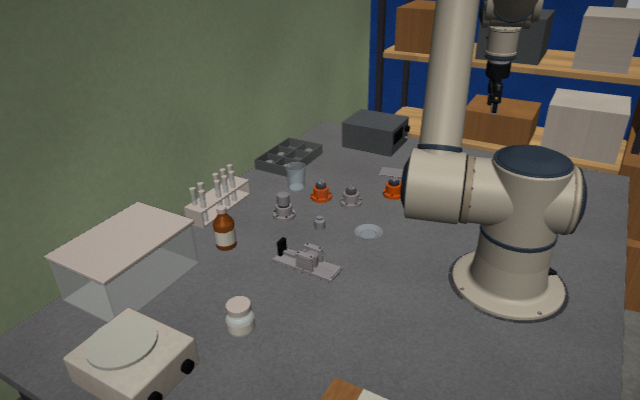

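Top: the magazine is at (244,225) with its dark tab at the far end (243,195). Candidate cells are aluminium with an open stud (373,207), aluminium capped (311,153), and orange (368,169) and (416,243). The small grey disc at (309,201) is the weight. I choose (373,207) and check it in a close crop.

```bash
python3 - <<'E'
import cv2,numpy as np
im=cv2.imread("pics/top0.png"); s=cv2.imread("pics/side0.png")
a=cv2.resize(im[180:270,210:280],None,fx=6,fy=6,interpolation=cv2.INTER_CUBIC)
b=cv2.resize(im[185:230,350:396],None,fx=6,fy=6,interpolation=cv2.INTER_CUBIC)
c=cv2.resize(s[230:280,265:345],None,fx=4.5,fy=4.5,interpolation=cv2.INTER_CUBIC)[:270,:360]
o=np.zeros((540,780,3),np.uint8); o[:,:420]=a; o[:270,420:420+276]=b; o[270:270+225,420:780]=c
cv2.imwrite("pics/crop1.png",o)
E
```

```text
(no output)
```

View pics/crop1.png

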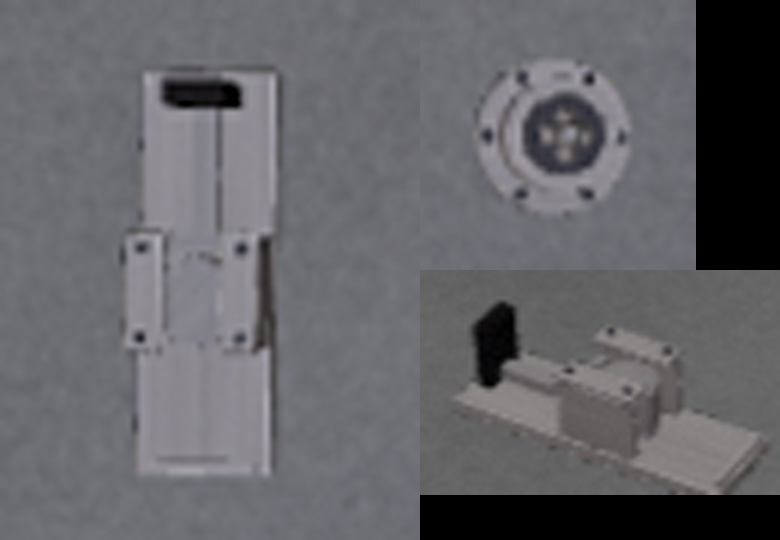

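The crop confirms it: the aluminium cell has an open four-finger stud on a dark seat (crop 564,135). The tab is black at the far end (crop 202,95), the channel is in the middle, and the landing with its kerb is on the robot's side (crop 203,410).

```bash
cat > h.py <<'E'
import numpy as np, cv2
from scipy.spatial.transform import Rotation as R
def ray(p,uv,z):
    uv=np.atleast_2d(uv).astype(float)
    d=np.c_[(uv[:,0]-p["cx"])/p["fx"],(uv[:,1]-p["cy"])/p["fy"],np.ones(len(uv))]@p["pose"][:3,:3].T
    o=p["pose"][:3,3]; return o+d*((z-o[2])/d[:,2])[:,None]
def delta(s,pos,rot=None):
    "shift (mm, tool axes) and turn from state s to a world TCP pose"
    A=R.from_rotvec(s["ee_rot"]); t=A.inv().apply(np.array(pos)-s["position"])*1e3
    w=(A.inv()*rot).as_rotvec() if rot is not None else np.zeros(3)
    return np.round(t,1),np.round(w,3)
def down(yaw):
    "tool down, tool y axis at world angle yaw"
    y=np.array([np.cos(yaw),np.sin(yaw),0]); z=np.array([0,0,-1.]); return R.from_matrix(np.c_[np.cross(y,z),y,z])
E
python3 - <<'E'
from workcell import arm,vision
from h import *
p=vision.camera_params("top"); p["pose"]=np.array(p["pose"])
im=cv2.imread("pics/top0.png")
C=np.array([[143,72],[279,72],[270,474],[137,474]])/6-[.4,.4]+[210,180]
w=ray(p,C,.010); print("corners",w.round(4).tolist())
print("len",np.linalg.norm((w[0]+w[1]-w[2]-w[3])[:2])/2,"wid",np.linalg.norm((w[0]-w[1])[:2]),np.linalg.norm((w[3]-w[2])[:2]))
b=(w[0]+w[1])/2; f=(w[2]+w[3])/2; d=(f-b)[:2]; d/=np.linalg.norm(d)
print("dir",d,np.arctan2(d[1],d[0]), "origin est",b[:2]+d*.106, f[:2]-d*.081)
# tab blob
sub=im[185:205,230:260].max(2)<60; ys,xs=np.nonzero(sub); print("tab px",xs.mean()+230,ys.mean()+185,xs.min()+230,xs.max()+230,ys.min()+185,ys.max()+185,"world top",ray(p,[xs.mean()+230,ys.mean()+185],.05).round(4))
# cell
g=cv2.cvtColor(im,cv2.COLOR_BGR2GRAY)[185:230,350:396]
m=((g>135)*255).astype(np.uint8); cs=max(cv2.findContours(m,0,2)[0],key=cv2.contourArea); e=cv2.fitEllipse(cs); print("flange",e,ray(p,np.array(e[0])+[350,185],.012).round(4), e[1][0]/p["fx"]*1.235)
m=((g<90)*255).astype(np.uint8); m[:12]=0;m[32:]=0;m[:,:16]=0;m[:,31:]=0; cs=np.vstack([c for c in cv2.findContours(m,0,2)[0]]); e=cv2.minEnclosingCircle(cs); print("seat",e,ray(p,np.array(e[0])+[350,185],.052).round(4))
print("cell crop est",ray(p,np.array([564-420,135])/6-.4+[350,185],.055).round(4))
for n,uv,z in [("capped",(311,153),.04),("weight",(309,201),.04),("dish",(320,256),.01),("orange1",(368,169),.05),("orange2",(416,243),.05),("beaker",(376,125),.04)]: print(n,ray(p,uv,z).round(3))
s=arm.read_state(); print("wrist cam",np.round(vision.camera_params("wrist")["pose"],3).tolist(),vision.camera_params("wrist")["fx"])
E
```

```text
corners [[0.5812, 0.2076, 0.01], [0.5801, 0.1444, 0.01], [0.3943, 0.1505, 0.01], [0.3954, 0.2119, 0.01]]
len 0.18582545119999214 wid 0.06322341968238115 0.06138754874257558
dir [-0.99960253  0.02819179] 3.1133971231716857 origin est [0.4746509  0.17895235] [0.47582498 0.17891924]
tab px 243.22 195.44 237 249 194 197 world top [[0.5677 0.1738 0.05  ]]
flange ((23.938661575317383, 22.109756469726562), (18.881074905395508, 22.64377784729004), 178.5) [[ 0.5311 -0.1828  0.012 ]] 0.05243181984381263
seat ((22.0, 19.5), 9.60478687286377) [[ 0.5372 -0.1726  0.052 ]]
cell crop est [[ 0.5301 -0.1763  0.055 ]]
capped [[ 0.681 -0.011  0.04 ]]
weight [[ 0.55  -0.003  0.04 ]]
dish [[ 0.398 -0.031  0.01 ]]
orange1 [[ 0.633 -0.164  0.05 ]]
orange2 [[ 0.432 -0.288  0.05 ]]
beaker [[ 0.755 -0.19   0.04 ]]
wrist cam [[0.327, -0.913, -0.244, 0.265], [-0.945, -0.316, -0.085, -0.569], [0.001, 0.259, -0.966, 0.373], [0.0, 0.0, 0.0, 1.0]] 291.35480869716963
```

```bash
python3 - <<'E'
from workcell import arm
from h import *
s=arm.read_state(); print(delta(s,[.53,-.177,.22],down(-1.599)))
E
```

```text
(array([ 442.7, -283.8,   11.1]), array([-0.001,  0.   ,  0.362]))
```

Emit:
apply_moves([
  [-1,[443,-284,11],[0,0,0.362]],
  [-1,[443,-284,11],[0,0,0.362]],
  [-1,[443,-284,11],[0,0,0.362]],
  [-1,[443,-284,11],[0,0,0.362]],
  [-1,[443,-284,11],[0,0,0.362]],
  [-1,[443,-284,11],[0,0,0.362]],
  [-1,[443,-284,11],[0,0,0.362]],
  [-1,[443,-284,11],[0,0,0.362]],
  [-1,[443,-284,11],[0,0,0.362]],
  [-1,[443,-284,11],[0,0,0.362]],
  [-1,[443,-284,11],[0,0,0.362]],
  [-1,[443,-284,11],[0,0,0.362]],
])

```text
time: 1.1
position: [0.5118, -0.1991, 0.2206]
ee_rot: [-3.14, 0.044, 0.001]
wrist_force: [0.3, -0.4, -0.2]
opening: 0.0001
```

Emit:
apply_moves([
  [-1,[18,-22,0],[0,0,0]],
  [-1,[18,-22,0],[0,0,0]],
  [-1,[18,-22,0],[0,0,0]],
  [-1,[18,-22,0],[0,0,0]],
])

```text
time: 1.43
position: [0.53, -0.1777, 0.2204]
ee_rot: [-3.14, 0.044, 0.002]
wrist_force: [-0.9, -0.2, -0.7]
opening: 0.0002
```

```bash
python3 - <<'E'
from workcell import arm,vision
from h import *
import pickle
p=vision.camera_params("wrist"); s=arm.read_state(); im=vision.snapshot("wrist"); cv2.imwrite("pics/w1.png",im[:,:,::-1]); pickle.dump((p,s),open("w1.pkl","wb"))
print(s["position"],np.round(s["joint_vel"],3),[p[k] for k in("fx","fy","cx","cy")])
A=R.from_rotvec(s["ee_rot"]); print("cam in tool mm",A.inv().apply(np.array(p["pose"])[:3,3]-s["position"])*1e3)
E
```

```text
[ 0.53004441 -0.17773912  0.22037101] [-0.024 -0.005  0.006  0.    -0.    -0.001] [291.35480869716963, 291.35480869716963, 315.6214192379002, 198.40462838139314]
cam in tool mm [ 6.40341629e+01  6.76091660e-02 -1.42666710e+02]
```

View pics/w1.png

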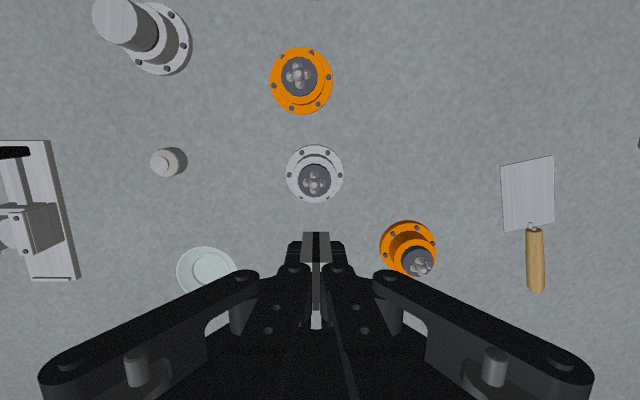

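The wrist view shows the open cell, with its flange at about (315,173) and stud at about (315,181). The orange ones are at (300,78) and (410,250), and the magazine is at the left edge.

```bash
python3 - <<'E'
from h import *
import pickle
p,s=pickle.load(open("w1.pkl","rb")); p["pose"]=np.array(p["pose"])
g=cv2.cvtColor(cv2.imread("pics/w1.png"),cv2.COLOR_BGR2GRAY)
x0,y0=275,135; c=g[y0:y0+80,x0:x0+80]; print("bg",np.median(c[:8]))
m=((c>178)*255).astype(np.uint8); m=cv2.morphologyEx(m,cv2.MORPH_OPEN,np.ones((2,2)))
k=max(cv2.findContours(m,0,1)[0],key=cv2.contourArea); h=cv2.convexHull(k); 
W=ray(p,h[:,0]+[x0,y0],.012); (cx,cy),r=cv2.minEnclosingCircle((W[:,:2]*1e3).astype(np.float32)); print("flange",cx,cy,r)
e=cv2.fitEllipse(h); print("flange ell",e,ray(p,np.array(e[0])+[x0,y0],.012).round(4))
m=((c<110)*255).astype(np.uint8); m[:20]=0
k=max(cv2.findContours(m,0,1)[0],key=cv2.contourArea); h=cv2.convexHull(k)
W=ray(p,h[:,0]+[x0,y0],.052); (cx,cy),r=cv2.minEnclosingCircle((W[:,:2]*1e3).astype(np.float32)); e=cv2.fitEllipse(h); print("seat",cx,cy,r,e,ray(p,np.array(e[0])+[x0,y0],.052).round(4))
big=cv2.resize(c,None,fx=6,fy=6,interpolation=cv2.INTER_CUBIC); cv2.imwrite("pics/w1c.png",big)
M=s; 
E
```

```text
bg 140.0Traceback (most recent call last):
  File "<stdin>", line 7, in <module>
ValueError: max() iterable argument is empty
```

```bash
cat > cell.py <<'E'
from h import *
import pickle,sys
n,x0,y0,w=sys.argv[1],*map(int,sys.argv[2:5])
p,s=pickle.load(open(n+".pkl","rb")); p["pose"]=np.array(p["pose"])
g=cv2.cvtColor(cv2.imread(f"pics/{n}.png"),cv2.COLOR_BGR2GRAY); c=g[y0:y0+w,x0:x0+w]
t,_=cv2.threshold(c,0,255,cv2.THRESH_OTSU); b=np.median(c[:8]); print("bg",b,"p95",np.percentile(c,95),"p5",np.percentile(c,5))
for nm,m,z in [("flange",np.abs(c.astype(float)-b)>14,.012),("seat",c<(b*.72),.052)]:
    m=cv2.morphologyEx((m*255).astype(np.uint8),cv2.MORPH_OPEN,np.ones((3,3)))
    if nm=="flange": m=cv2.morphologyEx(m,cv2.MORPH_CLOSE,np.ones((3,3)))
    k=max(cv2.findContours(m,0,1)[0],key=cv2.contourArea); h=cv2.convexHull(k)
    W=ray(p,h[:,0]+[x0,y0],z); (cx,cy),r=cv2.minEnclosingCircle((W[:,:2]*1e3).astype(np.float32)); e=cv2.fitEllipse(h)
    print(nm,"circle mm",np.round([cx,cy,r],1),"ellipse",np.round(e[0],1)+[x0,y0],np.round(e[1],1),ray(p,np.array(e[0])+[x0,y0],z).round(4))
cv2.imwrite(f"pics/{n}c.png",cv2.resize(c,None,fx=6,fy=6,interpolation=cv2.INTER_CUBIC))
E
python3 cell.py w1 275 135 76
```

```text
bg 140.0 p95 172.0 p5 83.0
flange circle mm [ 531.  -176.9   36.2] ellipse [314.3 173.3] [57.7 58. ] [[ 0.5317 -0.1764  0.012 ]]
seat circle mm [ 531.5 -176.9   18.7] ellipse [314.1 179.7] [32.5 33.5] [[ 0.5317 -0.1764  0.052 ]]
```

View pics/w1c.png

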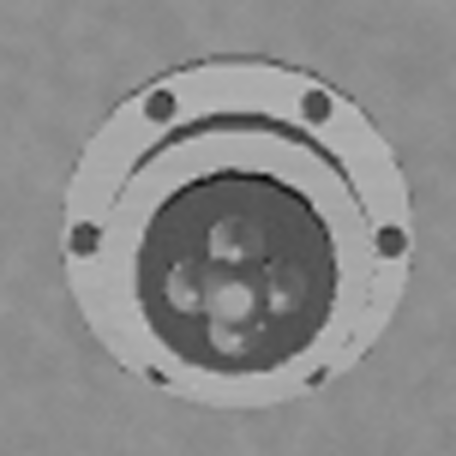

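The cell is at (0.5315, -0.1767). The flange radius of 36.2 mm and seat radius of 18.7 mm match the given sizes, and the two heights agree. Next is the magazine.

Emit:
apply_moves([
  [-1,[-120,-354,0],[0,0,0]],
  [-1,[-120,-354,0],[0,0,0]],
  [-1,[-120,-354,0],[0,0,0]],
  [-1,[-120,-354,0],[0,0,0]],
  [-1,[-120,-354,0],[0,0,0]],
  [-1,[-120,-354,0],[0,0,0]],
  [-1,[-120,-354,0],[0,0,0]],
  [-1,[-120,-354,0],[0,0,0]],
  [-1,[-120,-354,0],[0,0,0]],
  [-1,[-120,-354,0],[0,0,0]],
  [-1,[-120,-354,0],[0,0,0]],
  [-1,[-120,-354,0],[0,0,0]],
])

```text
time: 2.48
position: [0.4202, 0.1782, 0.2211]
ee_rot: [-3.14, 0.046, 0.002]
wrist_force: [0.3, -0.3, 0.2]
opening: -0.0002
```

```bash
cat > snap.py <<'E'
from workcell import arm,vision
from h import *
import pickle,sys
n=sys.argv[1]; cam=sys.argv[2]
p=vision.camera_params(cam); s=arm.read_state(); im=vision.snapshot(cam); cv2.imwrite(f"pics/{n}.png",im[:,:,::-1]); pickle.dump((p,s),open(n+".pkl","wb"))
print(s["time"],np.round(s["position"],4),np.round(s["ee_rot"],3),np.round(s["wrist_force"],2),np.round(s["joint_vel"],3),s["opening"])
E
python3 snap.py w2 wrist
```

```text
2.4833 [0.4202 0.1782 0.2211] [-3.14e+00  4.60e-02  2.00e-03] [ 0.25 -0.33  0.25] [-0.028  0.002 -0.003  0.002 -0.     0.001] -0.00019180753818191893
```

View pics/w2.png

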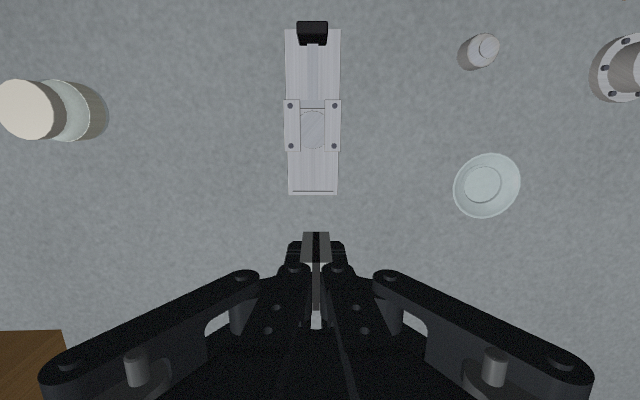

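The wrist view shows the magazine upright in the image: tab top at about (312,25), plate corners at about (285,29), (341,29), (337,194) and (289,194), and the cap in the channel at (313,130).

```bash
python3 - <<'E'
from h import *
import pickle
p,s=pickle.load(open("w2.pkl","rb")); p["pose"]=np.array(p["pose"])
im=cv2.imread("pics/w2.png"); g=cv2.cvtColor(im,cv2.COLOR_BGR2GRAY).astype(float)
# sub-pixel edges by steepest gradient
def edge(v,o): d=np.abs(np.diff(cv2.GaussianBlur(v[None],(5,1),0)[0])); i=d.argmax(); return o+i+.5
L=[];Rr=[]
for r in list(range(55,95,4))+list(range(156,190,4)):
    L.append((edge(g[r,276:297],276),r)); Rr.append((edge(g[r,330:352],330),r))
L=ray(p,L,.010);Rr=ray(p,Rr,.010)
print("wid",np.median(np.linalg.norm(L-Rr,axis=1)))
m=(L+Rr)/2; a=np.polyfit(m[:,0],m[:,1],1); print("axis y = ",a,"resid",np.std(m[:,1]-np.polyval(a,m[:,0])))
print("yaw from L,R", np.polyfit(L[:,0],L[:,1],1)[0],np.polyfit(Rr[:,0],Rr[:,1],1)[0])
for n,c,r0,r1,z in [("front",305,186,204,.010),("back",290,22,38,.010),("back2",336,22,38,.010),("chan front L",287,140,160,.055),("chan front R",338,140,160,.055),("chan rear L",287,92,106,.055),("chan rear R",338,92,106,.055)]:
    r=edge(g[r0:r1,c-2:c+3].mean(1),r0); print(n,r,ray(p,(c,r),z).round(4))
d=(g[15:60,290:335]<55).astype(np.uint8); ys,xs=np.nonzero(d); x,y=xs+290,ys+15; print("tab px",x.min(),x.max(),y.min(),y.max()); print("tab rear top edge",ray(p,((x.min()+x.max())/2,y.min()-.5),.058).round(4),"width",ray(p,[(x.min()-.5,24),(x.max()+.5,24)],.058).round(4).tolist())
E
```

```text
wid 0.06134723252932371
axis y =  [-0.02986647  0.19428728] resid 0.0002298942193750458
yaw from L,R -0.029332905777415992 -0.030399099969033692
front 191.5 [[0.3988 0.1917 0.01  ]]
back 28.5 [[0.5814 0.2009 0.01  ]]
back2 28.5 [[0.5799 0.1509 0.01  ]]
chan front L 147.5 [[0.4576 0.2067 0.055 ]]
chan front R 150.5 [[0.4529 0.1534 0.055 ]]
chan rear L 102.5 [[0.5024 0.2043 0.055 ]]
chan rear R 99.5 [[0.5038 0.1529 0.055 ]]
tab px 297 327 21 45
tab rear top edge [[0.5743 0.1766 0.058 ]] width [[0.5718, 0.1912, 0.058], [0.5709, 0.1622, 0.058]]
```

Magazine origin is about (0.4747, 0.1801), axis slope -0.0299, tab rear face x = 0.5743 and landing (0.4227, 0.1817). Plate width, channel and tab all agree to within about 1 mm. I'll go behind the tab and down.

Emit:
apply_moves([
  [-1,[195,-3.5,0],[0,0,0]],
  [-1,[195,-3.5,0],[0,0,0]],
  [-1,[195,-3.5,0],[0,0,0]],
  [-1,[195,-3.5,0],[0,0,0]],
  [-1,[195,-3.5,0],[0,0,0]],
  [-1,[195,-3.5,40],[0,0,0]],
  [-1,[195,-3.5,80],[0,0,0]],
  [-1,[195,-3.5,120],[0,0,0]],
  [-1,[195,-3.5,150],[0,0,0]],
  [-1,[195,-3.5,175],[0,0,0]],
  [-1,[195,-3.5,187],[0,0,0]],
  [-1,[195,-3.5,187],[0,0,0]],
])

```text
time: 3.53
position: [0.6142, 0.1734, 0.0313]
ee_rot: [3.141, -0.051, -0.008]
wrist_force: [-0.8, -0.9, 0.0]
opening: 0.0002
```

Emit:
apply_moves([
  [-1,[-10,-2.5,-4],[0,0,0]],
  [-1,[-20,-2.5,-4],[0,0,0]],
  [-1,[-26,-2.5,-4],[0,0,0]],
  [-1,[-32,-2.5,-4],[0,0,0]],
  [-1,[-38,-2.5,-4],[0,0,0]],
  [-1,[-44,-2.5,-4],[0,0,0]],
  [-1,[-50,-2.5,-4],[0,0,0]],
  [-1,[-56,-2.5,-4],[0,0,0]],
  [-1,[-62,-2.5,-4],[0,0,0]],
  [-1,[-67,-2.5,-4],[0,0,0]],
  [-1,[-72,-2.5,-4],[0,0,0]],
  [-1,[-76,-2.5,-4],[0,0,0]],
])

```text
time: 4.53
position: [0.538, 0.1785, 0.0358]
ee_rot: [-3.141, 0.051, 0.008]
wrist_force: [5.4, -0.4, 4.4]
opening: -0.0003
```

Emit:
apply_moves([
  [-1,[-3,0,0],[0,0,0]],
  [-1,[-5,0,0],[0,0,0]],
  [-1,[-7,0,0],[0,0,0]],
  [-1,[-8,0,0],[0,0,0]],
  [-1,[-8,0,0],[0,0,0]],
])

```text
time: 4.95
position: [0.5347, 0.1788, 0.0364]
ee_rot: [-3.14, 0.051, -0.006]
wrist_force: [26.9, -6.3, -10.4]
opening: 0.0001
```

```bash
python3 snap.py t3 top; python3 snap.py s3 side; python3 - <<'E'
import cv2,numpy as np
a=cv2.imread("pics/t3.png")[180:270,205:285]; b=cv2.imread("pics/s3.png")[200:290,260:360]
o=np.zeros((450,800,3),np.uint8); a=cv2.resize(a,(360,405),interpolation=2); b=cv2.resize(b,(440,396),interpolation=2); o[:405,:360]=a;o[:396,360:]=b; cv2.imwrite("pics/c3.png",o)
E
```

```text
4.95 [0.5347 0.1788 0.0364] [-3.14   0.051 -0.006] [ 26.94  -6.33 -10.35] [-0.001  0.003 -0.003 -0.     0.006 -0.   ] 5.368474939950485e-05
5.0 [0.5347 0.1788 0.0364] [-3.14   0.051 -0.006] [26.87 -5.81 -9.63] [-0.    -0.001 -0.002  0.001  0.003  0.001] -0.00032430537152418077
```

View pics/c3.png

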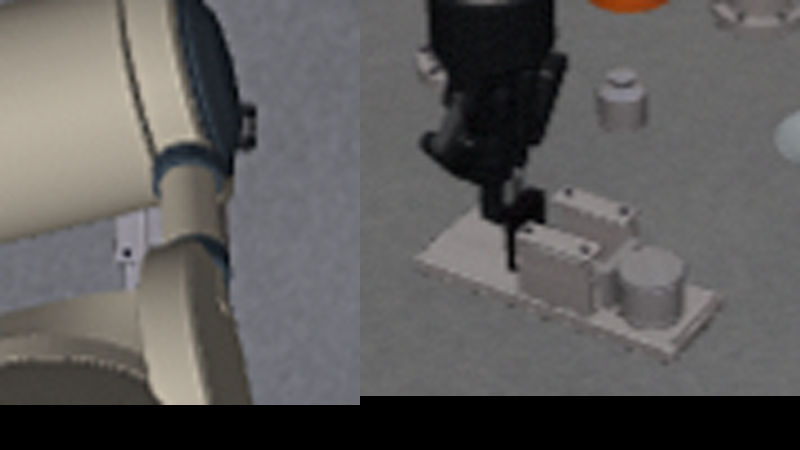

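The side view shows the cap out on the landing at crop (655,285). The 27 N reaction shows the slide at its stop. I'll retract, rise and go over the landing with the gripper open.

Emit:
apply_moves([
  [-1,[25,0,0],[0,0,0]],
  [-1,[58,0,0],[0,0,0]],
  [-1,[62,0,-10],[0,0,0]],
  [-1,[62,0,-50],[0,0,0]],
  [-1,[62,0,-90],[0,0,0]],
  [-1,[62,0,-130],[0,0,0]],
  [1,[40,0,-160],[0,0,0]],
  [1,[0,0,-160],[0,0,0]],
  [1,[-40,0,-160],[0,0,0]],
  [1,[-80,0,-160],[0,0,0]],
  [1,[-112,0,-160],[0,0,0]],
  [1,[-112,0,-160],[0,0,0]],
])

```text
time: 6.05
position: [0.4143, 0.1816, 0.1951]
ee_rot: [3.14, -0.049, -0.005]
wrist_force: [0.7, 0.9, 0.0]
opening: 0.0721
```

```bash
python3 snap.py w4 wrist;python3 snap.py s4 side; python3 - <<'E'
import cv2,numpy as np
a=cv2.imread("pics/w4.png")[:320,160:480]; b=cv2.imread("pics/s4.png")[200:290,260:360]
o=np.zeros((480,800,3),np.uint8); a=cv2.resize(a,(480,480)); b=cv2.resize(b,(320,288),interpolation=2); o[:,:480]=a;o[:288,480:]=b; cv2.imwrite("pics/c4.png",o)
E
```

```text
6.05 [0.4143 0.1816 0.1951] [ 3.14  -0.049 -0.005] [0.7  0.88 0.04] [-0.027  0.058 -0.136 -0.007  0.013 -0.031] 0.07205227175283964
6.1 [0.4179 0.182  0.1955] [ 3.141e+00 -4.900e-02 -1.000e-03] [1.03 0.65 1.15] [-0.019  0.041 -0.093 -0.003 -0.003 -0.013] 0.07957472538479986
```

View pics/c4.png

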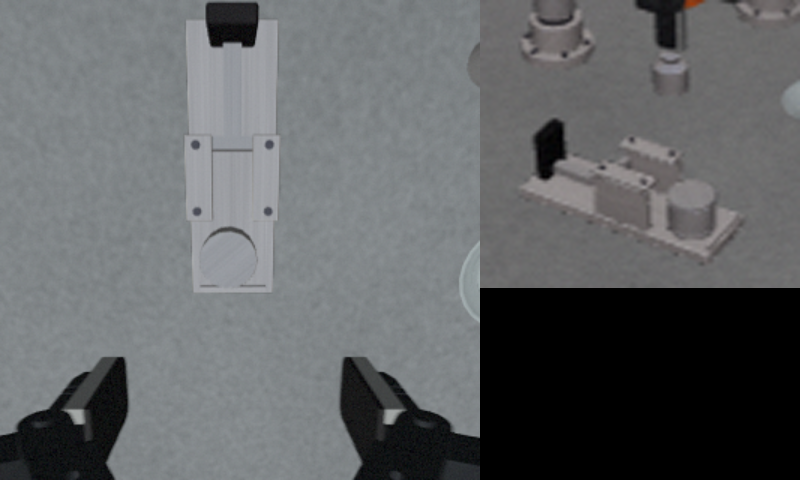

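The cap stands on the landing at crop (228,257), i.e. full image (312,171). The channel is empty and the tab has sprung back.

```bash
python3 - <<'E'
from h import *
from workcell import arm
import pickle
p,_=pickle.load(open("w4.pkl","rb")); p["pose"]=np.array(p["pose"])
g=cv2.cvtColor(cv2.imread("pics/w4.png"),cv2.COLOR_BGR2GRAY)[145:195,285:340]
for c in (cv2.HoughCircles(cv2.resize(g,None,fx=4,fy=4,interpolation=2),cv2.HOUGH_GRADIENT,2,300,param1=80,param2=20,minRadius=64,maxRadius=90)[0][:2]):
    uv=c[:2]/4+[285-.4,145-.4]; print(uv,c[2]/4,"cap top",ray(p,uv,.043).round(4),"r mm",c[2]/4/p["fx"]*(.195+.143-.043)*1e3)
print("front px",ray(p,(312,171.3),.043).round(4))
s=arm.read_state(); print(s["position"],s["opening"],delta(s,[.4227,.1817,.012],down(-1.6006)))
E
```

```text
[311.85 172.85] 18.9 cap top [[0.4262 0.1845 0.043 ]] r mm 19.136461
front px [[0.4278 0.1843 0.043 ]]
[0.42029132 0.18223041 0.19580605] 0.08452397263613051 (array([  2.1,   0.5, 183.8]), array([-0.   , -0.002, -0.002]))
```

```bash
python3 snap.py w5 wrist; python3 - <<'E'
from h import *
from workcell import arm
import pickle
p,_=pickle.load(open("w5.pkl","rb")); p["pose"]=np.array(p["pose"])
G=cv2.cvtColor(cv2.imread("pics/w5.png"),cv2.COLOR_BGR2GRAY); g=G[145:195,285:340]
c=cv2.HoughCircles(cv2.resize(g,None,fx=4,fy=4,interpolation=2),cv2.HOUGH_GRADIENT,2,300,param1=80,param2=20,minRadius=64,maxRadius=90)[0][0]
uv=c[:2]/4+[285-.4,145-.4]; print(uv,c[2]/4,"cap top",ray(p,uv,.043).round(4))
d=np.abs(np.diff(G[176:200,295:330].astype(float).mean(1))); print(np.round(d,0)); 
E
```

```text
6.15 [0.4203 0.1822 0.1958] [-3.141e+00  5.000e-02 -3.000e-03] [ 1.28  0.62 -0.78] [-0.016  0.029 -0.06  -0.002 -0.003 -0.004] 0.08452397263613051
[313.35 174.85] 17.7 cap top [[0.4307 0.1838 0.043 ]]
[ 0.  0.  0.  0.  0.  0.  0.  1.  1.  0.  0.  0.  0.  0.  1.  0.  1.  1.
  1. 36. 33. 13.  2.]
```

```bash
python3 - <<'E'
from h import *
import pickle
for n,f in (("w4",194.2),("w5",195.5)):
    p,s=pickle.load(open(n+".pkl","rb")); p["pose"]=np.array(p["pose"])
    G=cv2.cvtColor(cv2.imread(f"pics/{n}.png"),cv2.COLOR_BGR2GRAY).astype(float)
    d=np.abs(np.diff(G[180:205,300:325].mean(1))); e=180+(d*np.arange(len(d)))[d>8].sum()/d[d>8].sum()+.5
    print(n,"front edge row",e,ray(p,(312,e),.010).round(4),"exp x .3937")
    print("col profile rows 148-196",G[148:196,309:316].mean(1).round(0).astype(int).tolist()); print("row profile cols 286-340",G[168:176,286:340].mean(0).round(0).astype(int).tolist())
E
```

```text
w4 front edge row 192.17914691943128 [[0.3977 0.1857 0.01  ]] exp x .3937
col profile rows 148-196 [158, 159, 155, 102, 64, 70, 109, 153, 155, 152, 152, 153, 152, 153, 153, 153, 153, 153, 152, 151, 151, 152, 152, 153, 154, 154, 154, 154, 154, 155, 155, 155, 154, 154, 154, 152, 152, 153, 152, 152, 151, 151, 150, 153, 161, 167, 166, 130]
row profile cols 286-340 [134, 130, 171, 165, 162, 163, 159, 148, 152, 152, 152, 152, 152, 152, 153, 153, 153, 153, 151, 152, 152, 152, 152, 152, 152, 152, 153, 153, 154, 154, 154, 155, 155, 155, 155, 155, 155, 154, 155, 154, 154, 154, 153, 153, 145, 144, 161, 162, 163, 160, 158, 162, 159, 162]
w5 front edge row 197.90524099204492 [[0.3976 0.1868 0.01  ]] exp x .3937
col profile rows 148-196 [153, 154, 153, 155, 154, 154, 155, 155, 156, 130, 63, 63, 68, 115, 156, 151, 149, 149, 149, 150, 149, 149, 150, 150, 150, 150, 149, 149, 148, 149, 149, 150, 150, 151, 151, 152, 152, 152, 152, 152, 151, 150, 151, 150, 150, 149, 148, 148]
row profile cols 286-340 [126, 130, 127, 168, 162, 157, 159, 157, 154, 148, 146, 141, 149, 152, 151, 150, 151, 149, 149, 149, 150, 149, 149, 149, 149, 149, 150, 150, 148, 150, 150, 150, 150, 150, 150, 150, 151, 151, 152, 152, 153, 153, 144, 130, 129, 143, 156, 159, 158, 161, 158, 157, 159, 157]
```

Edges in w4 put the cap at about (0.425, 0.184), some 3 mm to the left of the axis and within the jaws' span. I'll descend and close.

Emit:
apply_moves([
  [1,[4,-1.5,30],[0,0,0]],
  [1,[4,-1.5,70],[0,0,0]],
  [1,[4,-1.5,110],[0,0,0]],
  [1,[4,-1.5,140],[0,0,0]],
  [1,[4,-1.5,160],[0,0,0]],
  [1,[4,-1.5,175],[0,0,0]],
  [1,[4,-1.5,182],[0,0,0]],
  [1,[4,-1.5,182],[0,0,0]],
  [1,[4,-1.5,182],[0,0,0]],
])

```text
time: 6.95
position: [0.4267, 0.1838, 0.0139]
ee_rot: [-3.141, 0.051, -0.004]
wrist_force: [0.0, 0.5, 0.3]
opening: 0.0854
```

```bash
python3 snap.py w6 wrist; python3 - <<'E'
import cv2
cv2.imwrite("pics/c6.png",cv2.resize(cv2.imread("pics/w6.png")[60:400,150:490],(600,600)))
E
```

```text
6.95 [0.4267 0.1838 0.0139] [-3.141  0.051 -0.004] [0.05 0.52 0.25] [ 0.002 -0.028 -0.002  0.     0.005 -0.001] 0.08536374110194621
```

View pics/c6.png

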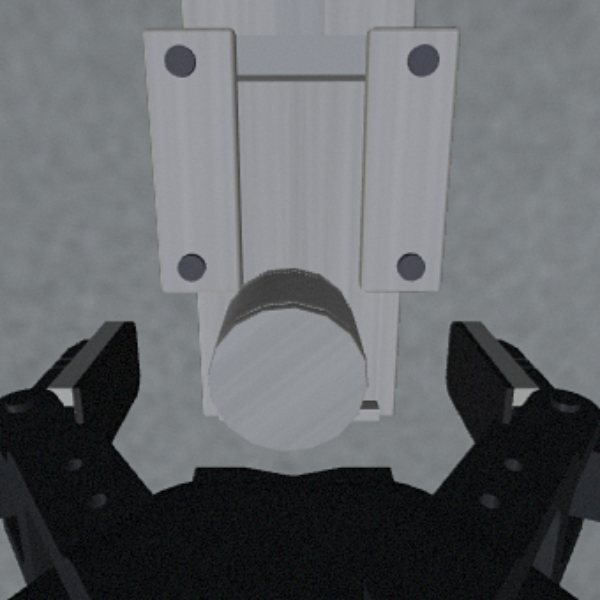

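The cap lies between the open jaws. Its top disc is centred at crop (288,375), radius about 79.

```bash
python3 - <<'E'
from h import *
import pickle
p,s=pickle.load(open("w6.pkl","rb")); p["pose"]=np.array(p["pose"])
f=lambda c:np.array(c)*340/600+[150-.2,60-.2]
for n,c in (("centre",(288,375)),("left",(208,378)),("right",(367,378)),("bottom",(289,449)),("top",(287,301))): print(n,ray(p,f(c),.043).round(4))
E
```

```text
centre [[0.4273 0.1847 0.043 ]]
left [[0.4271 0.2044 0.043 ]]
right [[0.4258 0.1653 0.043 ]]
bottom [[0.4063 0.1852 0.043 ]]
top [[0.4466 0.1842 0.043 ]]
```

Cap centre is (0.427, 0.185) with a diameter of about 40 mm, and the TCP is within 1 mm of it. Closing.

Emit:
apply_moves([
  [-1,[0,-1,1],[0,0,0]],
  [-1,[0,-1,1],[0,0,0]],
  [-1,[0,-1,1],[0,0,0]],
  [-1,[0,-1,1],[0,0,0]],
  [-1,[0,-1,1],[0,0,0]],
  [-1,[0,-1,1],[0,0,0]],
  [-1,[0,-1,1],[0,0,0]],
  [-1,[0,-1,1],[0,0,0]],
  [-1,[0,-1,1],[0,0,0]],
  [-1,[0,-1,1],[0,0,0]],
])

```text
time: 7.83
position: [0.4273, 0.185, 0.0142]
ee_rot: [-3.14, 0.051, -0.007]
wrist_force: [-2.6, 0.0, 17.0]
opening: 0.0385
```

Emit:
apply_moves([
  [-1,[0,0,-15],[0,0,0]],
  [-1,[0,0,-50],[0,0,0]],
  [-1,[0,0,-90],[0,0,0]],
  [-1,[0,0,-125],[0,0,0]],
  [-1,[12,36,-140],[0,0,0]],
  [-1,[23,72,-140],[0,0,0]],
  [-1,[36,110,-140],[0,0,0]],
  [-1,[48,148,-140],[0,0,0]],
  [-1,[60,186,-140],[0,0,0]],
  [-1,[72,223,-140],[0,0,0]],
  [-1,[84,260,-140],[0,0,0]],
  [-1,[96,296,-140],[0,0,0]],
])

```text
time: 8.83
position: [0.5129, -0.1162, 0.1545]
ee_rot: [-3.14, 0.051, -0.008]
wrist_force: [2.2, 0.1, -1.2]
opening: 0.0387
```

```bash
python3 - <<'E'
from workcell import arm
from h import *
s=arm.read_state(); print(s["time"],s["position"],s["ee_rot"],s["opening"],delta(s,[.5315,-.1767,.12],down(-1.6006)))
E
```

```text
8.8333 [ 0.51294085 -0.11624155  0.1544515 ] [-3.13988124  0.05128522 -0.00756783] 0.03871606348591966 (array([20.4, 59.9, 34.5]), array([-0.001, -0.005, -0.003]))
```

Emit:
apply_moves([
  [-1,[12,36,0],[0,-0.003,-0.003]],
  [-1,[20.5,60,10],[0,-0.005,-0.003]],
  [-1,[20.5,60,25],[0,-0.005,-0.003]],
  [-1,[20.5,60,34.5],[0,-0.005,-0.003]],
  [-1,[20.5,60,34.5],[0,-0.005,-0.003]],
  [-1,[20.5,60,34.5],[0,-0.005,-0.003]],
])

```text
time: 9.33
position: [0.5309, -0.1759, 0.1197]
ee_rot: [-3.139, 0.046, 0.003]
wrist_force: [0.3, 0.7, -1.5]
opening: 0.0385
```

```bash
python3 snap.py w7 wrist;python3 snap.py s7 side; python3 - <<'E'
import cv2,numpy as np
a=cv2.imread("pics/w7.png")[70:370,190:450]; b=cv2.imread("pics/s7.png")[120:230,310:400]
o=np.zeros((480,800,3),np.uint8); a=cv2.resize(a,(416,480)); b=cv2.resize(b,(384,469),interpolation=2); o[:,:416]=a;o[:469,416:]=b; cv2.imwrite("pics/c7.png",o)
E
```

```text
9.3333 [ 0.5309 -0.1759  0.1197] [-3.139e+00  4.600e-02  3.000e-03] [ 0.33  0.72 -1.45] [ 0.008 -0.019 -0.015  0.     0.007 -0.002] 0.038543328154284746
9.3833 [ 0.5314 -0.1759  0.1203] [-3.14e+00  4.50e-02  1.00e-03] [-0.39  0.05 -1.18] [ 0.003 -0.012 -0.01  -0.    -0.002 -0.001] 0.0385382993543334
```

View pics/c7.png

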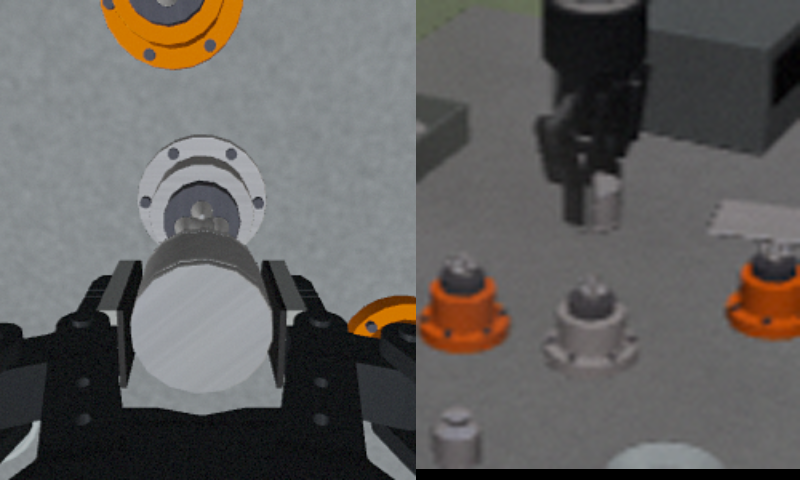

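The wrist crop shows the cap upright in the jaws, its top centred at (202,328), with the cell's stud right behind it. Nothing is in the way.

```bash
python3 - <<'E'
from h import *
from workcell import arm
import pickle
p,s=pickle.load(open("w7.pkl","rb")); p["pose"]=np.array(p["pose"])
f=lambda c:np.array(c)/1.6+[190-.2,70-.2]
for n,c in (("centre",(202,328)),("left",(131,330)),("right",(274,330)),("bottom",(202,392)),("top",(202,264))): print(n,(ray(p,f(c),.1485)[0]-s["position"]).round(4))
E
python3 cell.py w7 270 148 82 | head -2
python3 - <<'E'
import sys; sys.path.insert(0,'.')
from h import *
from workcell import arm
s=arm.read_state(); print(s["position"],s["ee_rot"],delta(s,[.5315,-.1767,.068],down(-1.6006)))
E
```

```text
centre [-0.0008 -0.0004  0.0288]
left [-0.0009  0.019   0.0288]
right [-0.002  -0.02    0.0288]
bottom [-0.021   0.0002  0.0288]
top [ 0.0178 -0.0009  0.0288]
bg 140.0 p95 172.0 p5 71.0
flange circle mm [ 527.7 -176.3   39.9] ellipse [315.9 197.9] [80.  89.6] [[ 0.5282 -0.1762  0.012 ]]
[ 0.53170484 -0.17603429  0.1206359 ] [-3.13998231e+00  4.48480778e-02 -3.06953347e-04] (array([-0.2,  0.7, 52.6]), array([-0.001, -0.   ,  0.001]))
```

Emit:
apply_moves([
  [-1,[1,0,15],[0,0,0]],
  [-1,[1,0,30],[0,0,0]],
  [-1,[1,0,40],[0,0,0]],
  [-1,[1,0,47],[0,0,0]],
  [-1,[1,0,51],[0,0,0]],
  [-1,[1,0,53],[0,0,0]],
  [-1,[1,0,55],[0,0,0]],
  [-1,[1,0,57],[0,0,0]],
])

```text
time: 10.1
position: [0.533, -0.1761, 0.0642]
ee_rot: [-3.14, 0.045, -0.002]
wrist_force: [-0.6, 0.8, 11.0]
opening: 0.0387
```

Emit:
apply_moves([
  [-1,[0,0,2],[0,0,0]],
  [-1,[0,0,4],[0,0,0]],
  [-1,[0,0,6],[0,0,0]],
  [-1,[0,0,8],[0,0,0]],
  [-1,[0,0,9.5],[0,0,0]],
  [-1,[0,0,10.5],[0,0,0]],
  [-1,[0,0,11],[0,0,0]],
])

```text
time: 10.68
position: [0.5331, -0.1762, 0.0532]
ee_rot: [-3.14, 0.045, -0.002]
wrist_force: [-3.0, 0.7, 4.0]
opening: 0.0388
```

Force peaked then dropped to 4 N with the mouth at about 49 mm, so it has clicked. I keep pressing to the seat's stop.

Emit:
apply_moves([
  [-1,[0,0,1],[0,0,0]],
  [-1,[0,0,2],[0,0,0]],
  [-1,[0,0,3],[0,0,0]],
  [-1,[0,0,4],[0,0,0]],
  [-1,[0,0,4],[0,0,0]],
])

```text
time: 11.1
position: [0.5332, -0.1762, 0.05]
ee_rot: [-3.141, 0.045, -0.003]
wrist_force: [-5.9, 2.7, 21.4]
opening: 0.0385
```

```bash
python3 snap.py w8 wrist;python3 snap.py s8 side; python3 - <<'E'
import cv2,numpy as np
a=cv2.imread("pics/w8.png")[70:370,190:450]; b=cv2.imread("pics/s8.png")[140:260,255:415]
o=np.zeros((480,800,3),np.uint8); a=cv2.resize(a,(320,369)); b=cv2.resize(b,(480,360),interpolation=2); o[:369,:320]=a;o[:360,320:]=b; cv2.imwrite("pics/c8.png",o)
E
```

```text
11.1 [ 0.5332 -0.1762  0.05  ] [-3.141e+00  4.500e-02 -3.000e-03] [-5.88  2.75 21.41] [ 0.    -0.006  0.001 -0.     0.002 -0.002] 0.0385397514508437
11.15 [ 0.5332 -0.1762  0.05  ] [-3.141e+00  4.500e-02 -3.000e-03] [-5.35  1.65 20.48] [-0.001 -0.002  0.001 -0.001 -0.     0.   ] 0.03889689905442913
```

View pics/c8.png

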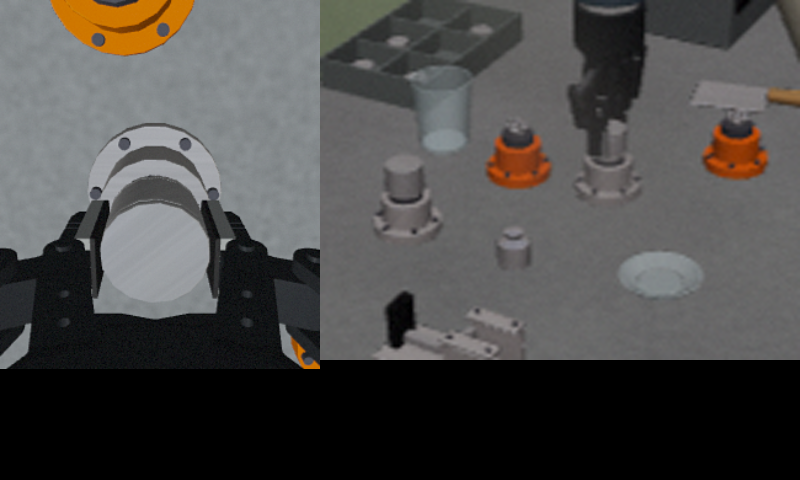

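The views show the cap seated on the cell, still level in the jaws. Its top is at the same wrist pixel as before pressing (row 275 both times), so it has not slipped. The bystanders in view are unmoved. Force is steady at about 21 N, with TCP at 50 mm and mouth at about 46 mm. Handing in.

```bash
python3 -c "
from workcell import workorder,arm
print(workorder.finish_job()); s=arm.read_state(); print(s['time'],s['position'],s['wrist_force'],s['opening'])"
```

```text
the job is handed in; nothing more can be done
None
the job is handed in; nothing more can be done
```

I pushed the tab to its stop (about 27 N), the ejector put the cap on the landing, and I picked the cap up. I then pressed it over the stud of the aluminium cell, past the click, until the seat was fully down. The job was handed in at about 11 s with the cap still held and pressed.

**Last checks:**
- **Click:** the force reached at least 11 N at a mouth height of about 60 mm, then fell to 4 N at about 49 mm.
- **Seat:** the final force is steady at about 21 N, well above the 10 N the seat needs. The mouth is at about 46 mm, so the seat is on its stop.
- **Grip:** the opening stayed at 38.5–39 mm, and the cap did not slip in the wrist view.
- **Bystanders:** those in the last view had not moved.

**Disagreements, none of which hindered the job:**
- The cap measured about 4 mm back towards the channel and 3 mm sideways from the landing point I had worked out. I gripped it where the close view showed it.
- The opening reads about 1.3 mm under the cap's 40 mm.
- A steady sideways force of about 6 N remained in the final press.

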